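# Weigh the garlic basket on the sprung hook scale

### The arm

A 6-joint arm with a two-finger parallel gripper is mounted at the origin on the work surface. World frame = base frame: x ahead of the robot, y to its left, z up, the work surface at z = 0. Lengths are in m, angles in rad, forces in N, time in s.
With the tool pointing down it reaches from about 0.375 to 0.9 m from the base axis. Payload 3.1 kg.
Tool frame: the origin (TCP) lies on the centre line of the jaws, within the pads' length; the fingertips stand 8 mm ahead of it and the grasp point (between the pads) lies 11 mm behind it; z points along the fingers, y is the line along which they close (so a half turn about z gives the same grasp; the last joint's range is limited). The gripper opens to 87 mm and grips with 3 to 60 N. Pads are 19 mm wide; open, the fingers measure 117 mm over their backs; the gripper's body (75 mm by 190 mm) begins 51 mm behind the grasp point.
Start: joints at [-1.296, 0.527, 1.433, -0, 1.181, -0.178], TCP at [0.273, -0.562, 0.231] pointing down, gripper open.
Joint ranges: [-3.08, 3.08], [-0.75, 2.2], [0.22, 2.44], [-1.43, 4.57], [0, 2.65], [-2.85, 2.85]. Speed limits (rad/s): [2.79, 2.79, 3.14, 3.14, 3.14, 3.14].

### API

Orientations are given as a unit quaternion [x, y, z, w].
In Python, from rig import robot gives the robot as it stands. The module is installed in compiled form; this text tells all that it offers.
- The arm moves only by the tool send_rows, never from a script. Its argument "increments" is one flat list of numbers, 7 for each row, row after row: the turn, a rotation vector about the world's x, y, z in rad, then the shift along the world's x, y, z in cm, then the opening, from 0 (shut) to 1 (fully open). A call has 1 to 20 rows; each row shifts and turns the commanded pose from where the row before left it; what a row does not reach is not made up. A row lasts 1/12 s, in which the tool goes at most 41.7 mm and 7.16 degrees, less where a joint would pass 70% of its speed; a pose out of reach is approached as far as the arm can. A call is refused whole if a number of a shift passes 4.17 or a number of a turn 0.125, either way. A call with a gripper value outside its range is refused whole. The fingers move at their own pace and stop on an object; "newtons" is the grip in N (left out, the last holds). Time passes only in rows, so rows that do not move let the fingers close. It gives the time, the measured TCP pose, the force, the opening and the grip force at its end, in the units of the state.
- robot.get_obs(): the state, without advancing time (a new reading comes with each control period).
- robot.camera(name): name is "scene" or "top" or "wrist"; returns a dict with "image" (400x640x3 uint8, red, green, blue), "range_z" (400x640 float32, m along the optical axis (not along the pixel's ray), 0 where there is no reading), "fx", "fy", "cx", "cy" (pixels), "dist_coeffs" ([k1, k2, p1, p2, k3] as OpenCV has them; the pictures are not rectified), "R" (3x3) and "t" (3): a world point X has camera coordinates R X + t. Camera axes: x right, y down, z forward; pixel columns grow to the right and rows downward; lengths in m; the calibration is good to about 2 mm. A picture is of the moment at which its call begins.
- robot.hand_in(): hands the job in; it is judged then, once.
The state is a dict: "time": time; "q": joint angles; "joint_velocities": joint speeds; "joint_torque": joint torques, N m; "position": TCP position; "tool_rot": TCP orientation; "ft_force": force on the tool from outside, world axes, zero at the start; "moment": the same for the moment, N m; "grip_width": finger opening in m; "grip_force": force on a finger pad.
Only numpy, scipy, OpenCV 4.12 (cv2) and the standard library are available. Lean on these libraries where they do the work, as an engineer would, in place of code of your own. Each camera call takes 0.05 s, during which the arm holds its last target. There are 200 camera calls.

### The job

Weigh the basket of garlic: lift it off the trivet by its bail, lay the bail's bar into both prongs of the sprung hook scale, and let its weight onto the spring slowly, so that when you let go the pointer hardly moves, neither dropping nor springing back (keep it slower than 6 cm a second throughout). Never push the hook to the bottom of its travel or lean on the scale with the gripper; leave the basket hanging upright and still, and leave the other things standing where they are.

Things in the scene. Friction and masses are not known exactly. Their poses are not given: they have to be found in the camera images.
- basket: the load: round stainless basket with garlic bulbs in it (one rigid body, 0.27 to 0.88 kg, not known beforehand), 92 mm wide at the foot, 124 mm at the rim 65 mm up, bulbs up to 94 mm. Over it a rigid square bail: upright 10 mm rods at y = +-62.5 mm, joined at the top by a level 10 mm round bar along y. Origin: centre of the underside, z up
- bar (a point): middle of the bail's bar, 145 mm above the basket's origin; axes as the basket's. Here the bar carries a wooden grip 14 mm wide (x), 44 mm long (y), 14 mm high, to be pinched across x from above; the bare bar on either side of it goes into the prongs
- trivet: fixed round orange silicone trivet, 150 mm across, 8 mm thick, on which the basket stands at the start. Origin: centre of its underside
- scale: sprung hook scale, fixed to the counter. Origin: on the counter straight below the hook's seat; x points from the seat to the column, z up. Column 50 x 60 mm, 250 mm high, near face at x = 122 mm, on a base 160 x 140 x 20 mm (x 90 to 250 mm); marked white plates and a dark pointer on its two broad faces. The hook reaches forward from it; nothing stands above the hook
- seat (a point): where bar lies when the bar is seated in both prongs, 276 mm above the counter unloaded; goes down with the hook; axes as the scale's. Two 8 mm steel prongs at y = +-40 mm (72 mm clear gap) run from a crossbar at x = 100 mm, tops 9 mm above the seat, dip in a vee at x = 0 that guides the bar, and rise to tips at x = -26 mm, 17 mm above the seat. The bail's rods go outside the prongs
- hook (a joint): how far the hook and pointer have gone down, m: 0 with no load, 0.09 at the bottom stop. Spring 130 N/m, no force at 0 (so 7.5 mm for each 100 g), lightly damped: a load let go away from its balance jumps and bounces
- paella_pan: bystander, loose: shallow dark steel two-handled pan, 210 mm across, 45 mm high. Origin: centre of its underside
- garlic_pot: bystander, loose: white lidded ceramic pot, 72 mm across, 86 mm high. Origin: centre of its underside
- pepper_mill: bystander, loose: chrome pepper mill, 52 mm across, 134 mm high. Origin: centre of its underside
- sieve: bystander, loose: stainless sieve, 130 mm across, 52 mm high, one straight 95 mm handle to its +y (this is not the load). Origin: centre of its underside
- mug: bystander, loose: mug, 80 mm across, 90 mm high. Origin: centre of its underside
- oil_bottle: bystander, loose: green glass bottle, 60 mm across, 200 mm high. Origin: centre of its underside
- spice_jar: bystander, loose: small jar, 48 mm across, 85 mm high. Origin: centre of its underside
Mind the look-alikes: they are no part of the job. What is shaped like the basket but green, red or yellow is not meant.

How it is judged:
By the outcome, as a careful person would: the job done as asked, in the order asked, and still so for the second after the job is handed in, with the robot touching nothing.
It also fails if it takes over 72 s, if anything falls off the work surface, if the arm or the gripper's body presses on something with over 40 N, if the wrist force passes 120 N, or if a joint passes its speed limit or range.

## Working session

There is one attempt and no reset: what is moved stays moved. The work goes in short steps, Python scripts to look and compute and a tool call to move; the robot and the scene stay as the last step left them, time stands still between calls to the robot, and variables do not carry over. Pictures are saved under pics/ and viewed, at most 10 in all, crops included, and the job is handed in when it is done.

Besides the shell and the picture viewer there is one more tool, called as a command line: name --argument value ..., lists and objects as JSON in quotes. send_rows: Moves the arm, as the interface text tells. Its arguments: {"type":"object","properties":{"increments":{"type":"array"},"newtons":{"type":"number"}},"required":["increments"]}

```bash
mkdir -p pics; cat > h.py <<'E'
import numpy as np, cv2, pickle
from rig import robot
def shot(n,tag):
    c=robot.camera(n); pickle.dump(c,open(f'pics/{tag}.pkl','wb')); cv2.imwrite(f'pics/{tag}.png',c['image'][:,:,::-1]); return c
def load(tag): return pickle.load(open(f'pics/{tag}.pkl','rb'))
def K(c): return np.array([[c['fx'],0,c['cx']],[0,c['fy'],c['cy']],[0,0,1.]])
def cloud(c):
    h,w=c['range_z'].shape; u,v=np.meshgrid(np.arange(w),np.arange(h))
    p=cv2.undistortPoints(np.stack([u,v],-1).reshape(-1,1,2).astype(float),K(c),np.array(c['dist_coeffs'],float)).reshape(h,w,2)
    z=c['range_z'][...,None]; P=np.concatenate([p*z,z],-1)
    W=(P-np.array(c['t']))@np.array(c['R']); W[c['range_z']==0]=np.nan; return W
def crop(c,x0,y0,x1,y1,s,fn): cv2.imwrite(fn,cv2.resize(c['image'][y0:y1,x0:x1,::-1],None,fx=s,fy=s,interpolation=cv2.INTER_CUBIC))
E
python3 - <<'E'
from h import *
a=shot('scene','s0'); b=shot('top','t0')
cv2.imwrite('pics/both0.png',cv2.resize(np.vstack([a['image'],b['image']])[:,:,::-1],(480,600)))
print(robot.get_obs())
E
```

```text
{'time': 0.1, 'q': array([-1.29652521e+00,  5.28360220e-01,  1.43379213e+00, -5.10360660e-06,
        1.18141201e+00, -1.78428044e-01]), 'joint_velocities': array([-0.00039488, -0.0001991 , -0.00131704, -0.00052382,  0.00099829,
        0.0003157 ]), 'joint_torque': array([-2.98066861e-04, -4.40986741e+01, -1.77149677e+01,  6.35060412e-02,
        5.34078770e-02, -5.52806705e-05]), 'position': array([ 0.27325633, -0.56136898,  0.22967175]), 'tool_rot': array([ 9.74491428e-01,  2.24422561e-01, -4.95825908e-05, -9.84607368e-04]), 'ft_force': array([ 0.02875257,  0.28867575, -0.4270643 ]), 'moment': array([-0.0067785 , -0.00726817, -0.01309552]), 'grip_force': 0.0, 'grip_width': 0.08702663718666095}
```

View pics/s0.png

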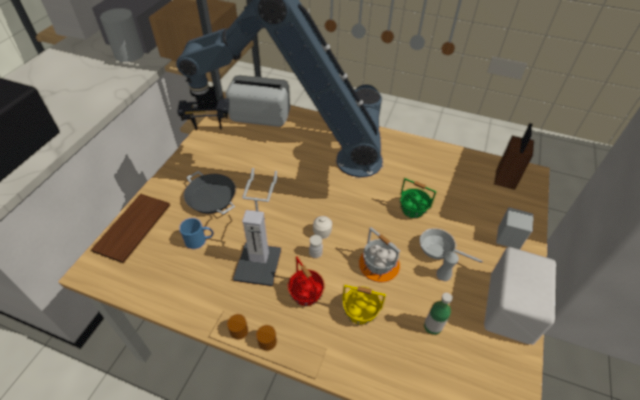

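View pics/t0.png

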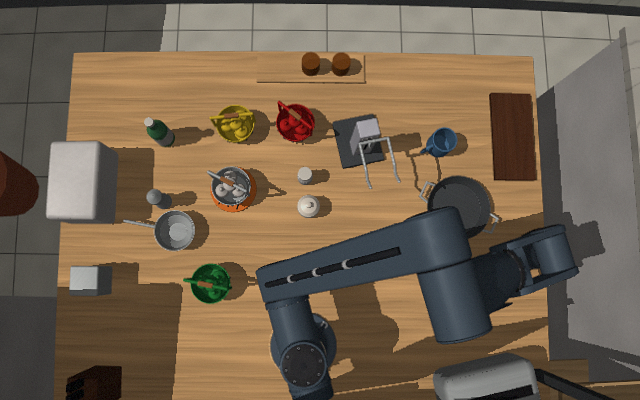

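The scene view shows the stainless basket on the orange trivet at about (380,255), and the scale's hook at (260,185). In the top view they are at (232,187) and (375,165).

Candidates in the top view:
- Red basket (295,123)
- Yellow basket (236,124)
- Green basket (211,283)
- Sieve (175,230)
- Stainless basket on the orange trivet (232,187), which is the one I choose

Next is a close crop to check that choice.

```bash
python3 - <<'E'
from h import *
c=load('t0')
im=c['image'][:,:,::-1]
A=cv2.resize(im[150:220,195:275],None,fx=5,fy=5,interpolation=cv2.INTER_CUBIC)
B=cv2.resize(im[110:197,325:405],None,fx=5,fy=5,interpolation=cv2.INTER_CUBIC)
H=435; A=cv2.copyMakeBorder(A,0,H-350,0,0,cv2.BORDER_CONSTANT)
cv2.imwrite('pics/c1.png',np.hstack([A,B]))
W=cloud(c)
print(c['R'],c['t'],c['fx'])
# bar points, prong points
for nm,(x0,y0,x1,y1),(zl,zh) in [('bar',(200,155,265,215),(.135,.175)),('rim',(200,155,265,215),(.06,.08)),('prong',(340,125,405,195),(.255,.30))]:
    P=W[y0:y1,x0:x1].reshape(-1,3); uv=np.array([(u,v) for v in range(y0,y1) for u in range(x0,x1)])
    m=(P[:,2]>zl)&(P[:,2]<zh); print(nm,m.sum(),P[m].mean(0) if m.any() else '')
    if nm!='rim': print(np.c_[uv[m],(P[m]*1000).round()][::max(1,m.sum()//40)].astype(int).tolist())
E
```

```text
[[ 3.14848731e-04 -9.99786426e-01  2.06640344e-02]
 [-9.91529715e-01 -2.99595316e-03 -1.29845479e-01]
 [ 1.29879656e-01 -2.04481224e-02 -9.91318894e-01]] [-0.03557449  0.45302248  1.60359456] 512.0426037960931
bar 176 [0.49570329 0.2240079  0.15861688]
[[207, 170, 530, 286, 158], [209, 171, 527, 280, 156], [209, 172, 523, 279, 162], [208, 173, 522, 284, 149], [213, 173, 521, 268, 156], [211, 174, 518, 274, 155], [216, 174, 518, 259, 158], [215, 175, 515, 261, 159], [214, 176, 512, 265, 155], [218, 176, 511, 252, 160], [222, 176, 512, 241, 159], [219, 177, 509, 250, 158], [223, 177, 508, 237, 165], [220, 178, 504, 245, 166], [224, 178, 505, 234, 162], [220, 179, 503, 247, 158], [224, 179, 502, 234, 165], [228, 179, 502, 222, 165], [223, 180, 499, 237, 160], [227, 180, 500, 226, 159], [222, 181, 498, 242, 151], [226, 181, 497, 228, 159], [230, 181, 496, 216, 162], [225, 182, 493, 231, 161], [229, 182, 494, 220, 157], [233, 182, 493, 207, 162], [229, 183, 489, 218, 168], [233, 183, 491, 208, 156], [230, 184, 488, 217, 158], [234, 184, 488, 205, 159], [232, 185, 485, 211, 155], [236, 185
[... 937 characters left out ...]
 [361, 150, 564, -158, 279], [391, 151, 560, -240, 284], [361, 153, 555, -157, 282], [391, 154, 552, -239, 286], [362, 156, 545, -160, 285], [392, 157, 545, -243, 279], [362, 159, 538, -160, 282], [392, 160, 535, -242, 285], [363, 162, 529, -162, 283], [393, 163, 527, -245, 284], [395, 164, 523, -249, 289], [366, 166, 517, -170, 289], [396, 167, 517, -254, 277], [367, 169, 510, -173, 285], [396, 170, 509, -254, 277], [367, 172, 502, -173, 283], [396, 173, 502, -255, 271], [368, 175, 495, -177, 275], [398, 176, 491, -258, 282], [368, 178, 487, -177, 274], [398, 179, 481, -256, 292], [367, 181, 479, -174, 271], [399, 182, 474, -259, 287], [369, 185, 464, -177, 291], [370, 188, 457, -180, 287]]
```

View pics/c1.png

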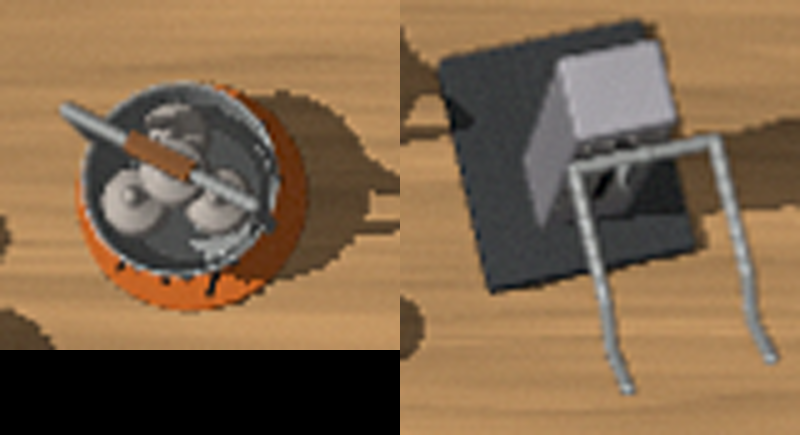

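The crop confirms it: a stainless basket of garlic on the orange trivet, with a wooden grip at crop (160,155). The hook's tips are at crop (628,390) and (770,358). From depth, the bar runs (0.530,0.286)–(0.465,0.172), 131 mm long with its top at z≈0.16, so its middle is about (0.497,0.229) and it lies at about 60°. The scale's yaw is about 11°.

I move above the basket at a height that clears the hook.

send_rows --increments '[0, 0, 0, 0, 0, 3.3, 1, 0, 0, 0, 0, 0, 3.3, 1, 0, 0, 0, 0, 0, 3.3, 1, 0, 0, 0, 0, 0, 3.3, 1, 0, 0, 0.022, 0.8, 2.8, 0, 1, 0, 0, 0.022, 0.8, 2.8, 0, 1, 0, 0, 0.022, 0.8, 2.8, 0, 1, 0, 0, 0.022, 0.8, 2.8, 0, 1, 0, 0, 0.022, 0.8, 2.8, 0, 1, 0, 0, 0.022, 0.8, 2.8, 0, 1, 0, 0, 0.022, 0.8, 2.8, 0, 1, 0, 0, 0.022, 0.8, 2.8, 0, 1, 0, 0, 0.022, 0.8, 2.8, 0, 1, 0, 0, 0.022, 0.8, 2.8, 0, 1, 0, 0, 0.022, 0.8, 2.8, 0, 1, 0, 0, 0.022, 0.8, 2.8, 0, 1, 0, 0, 0.022, 0.8, 2.8, 0, 1, 0, 0, 0.022, 0.8, 2.8, 0, 1, 0, 0, 0.022, 0.8, 2.8, 0, 1, 0, 0, 0.022, 0.8, 2.8, 0, 1]'

```text
time: 1.77
position: [0.4013, -0.1124, 0.3623]
tool_rot: [0.92, 0.392, -0.0, -0.0]
ft_force: [-0.2, -0.3, -0.5]
grip_width: 0.087
grip_force: 0.0
```

send_rows --increments '[0, 0, 0.022, 0.8, 2.8, 0, 1, 0, 0, 0.022, 0.8, 2.8, 0, 1, 0, 0, 0.022, 0.8, 2.8, 0, 1, 0, 0, 0.022, 0.8, 2.8, 0, 1, 0, 0, 0.022, 0.8, 2.8, 0, 1, 0, 0, 0.022, 0.8, 2.8, 0, 1, 0, 0, 0.022, 0.8, 2.8, 0, 1, 0, 0, 0.022, 0.8, 2.8, 0, 1, 0, 0, 0.022, 0.8, 2.8, 0, 1, 0, 0, 0.022, 0.8, 2.8, 0, 1, 0, 0, 0.022, 0.8, 2.8, 0, 1, 0, 0, 0, 0, 0, 0, 1, 0, 0, 0, 0, 0, 0, 1]'

```text
time: 2.85
position: [0.4891, 0.195, 0.3618]
tool_rot: [0.865, 0.501, -0.001, -0.0]
ft_force: [-0.2, -0.7, -0.4]
grip_width: 0.087
grip_force: 0.0
```

```bash
python3 - <<'E'
from h import *
from scipy.optimize import least_squares
from scipy.spatial.transform import Rotation as Ro
c=shot('wrist','w1'); o=robot.get_obs()
y=Ro.from_quat(o['tool_rot']).as_matrix()[:,1]; print(o['time'],o['position'],'tooly deg',np.degrees(np.arctan2(y[1],y[0])),o['ft_force'],o['tool_rot'])
W=cloud(c); P=W.reshape(-1,3)
m=(P[:,2]>.135)&(P[:,2]<.175)&(np.hypot(P[:,0]-.5,P[:,1]-.23)<.09); Q=P[m]; print(m.sum())
d=np.linalg.svd(Q[:,:2]-Q[:,:2].mean(0),full_matrices=False)[2][0]; d*=np.sign(d[1])
s=(Q[:,:2]-Q[:,:2].mean(0))@d; 
print('bar mid',Q[:,:2].mean(0)+d*(s.min()+s.max())/2,'len',np.ptp(s),'ang',np.degrees(np.arctan2(d[1],d[0])),'ztop',np.percentile(Q[:,2],[50,95]))
t=load('t0'); P=cloud(t)[118:197,345:405].reshape(-1,3); P=P[(P[:,2]>.262)&(P[:,2]<.305)&(P[:,0]<.61)][:,:2]
def seg(p,a,b):
    a,b=map(np.array,(a,b)); k=np.clip(((p-a)@(b-a))/((b-a)@(b-a)),0,1); return np.linalg.norm(p-a-k[:,None]*(b-a),axis=1)
def f(v):
    co,si=np.cos(v[2]),np.sin(v[2]); q=(P-v[:2])@np.array([[co,-si],[si,co]])
    return np.min([seg(q,(-26,40),(100,40)) if 0 else seg(q*1e3,(-26,40),(100,40)),seg(q*1e3,(-26,-40),(100,-40)),seg(q*1e3,(100,-40),(100,40))],0)
r=least_squares(f,[.485,-.21,.197],loss='soft_l1',x_scale=[.01,.01,.1]); print('seat',r.x,np.degrees(r.x[2]),np.median(f(r.x)),len(P))
E
```

```text
2.9 [0.48885588 0.19402216 0.36190128] tooly deg -29.96261537321877 [ 0.27186545 -0.05458261  0.24720908] [ 8.65861609e-01  5.00282629e-01 -9.83063290e-04 -5.09794296e-07]
1517
bar mid [0.49564262 0.22811916] len 0.1340473119591185 ang 63.11780560302639 ztop [0.15837161 0.16102722]
seat [ 0.49196191 -0.21383152  0.21164707] 12.126483756132215 1.9770423734987643 361
```

View pics/w1.png

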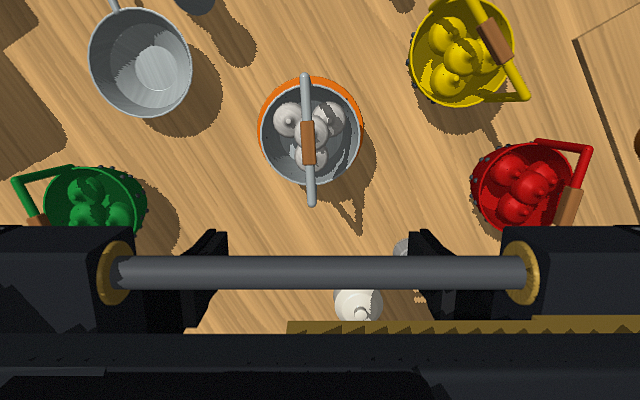

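The wrist view shows the basket at (310,135). Its bar runs from (304,75) to (312,205), with the wooden grip at (308,143). Measured bar middle is (0.496,0.228), bar top z 0.16 as expected, length 134 mm and angle ≈63°. The scale fit puts the seat at (0.492,−0.214) with yaw 12.1°. Now I descend and grip.

send_rows --increments '[0, 0, 0.025, 0.35, 1.7, 0, 1, 0, 0, 0.025, 0.35, 1.7, 0, 1, 0, 0, 0, 0, 0, -3, 1, 0, 0, 0, 0, 0, -3, 1, 0, 0, 0, 0, 0, -3, 1, 0, 0, 0, 0, 0, -3, 1, 0, 0, 0, 0, 0, -3, 1, 0, 0, 0, 0, 0, -3, 1, 0, 0, 0, 0, 0, -1, 1, 0, 0, 0, 0, 0, -1, 1, 0, 0, 0, 0, 0, -1, 1, 0, 0, 0, 0, 0, -1, 1, 0, 0, 0, 0, 0, 0, 1, 0, 0, 0, 0, 0, 0, 1]'

```text
time: 4.07
position: [0.4967, 0.228, 0.1429]
tool_rot: [0.853, 0.521, 0.0, 0.0]
ft_force: [0.1, -0.3, -0.4]
grip_width: 0.0873
grip_force: 0.0
```

send_rows --increments '[0, 0, 0, 0, 0, 0, 0.5, 0, 0, 0, 0, 0, 0, 0.3, 0, 0, 0, 0, 0, 0, 0.2, 0, 0, 0, 0, 0, 0, 0.1, 0, 0, 0, 0, 0, 0, 0, 0, 0, 0, 0, 0, 0, 0, 0, 0, 0, 0, 0, 0, 0, 0, 0, 0, 0, 0, 0, 0, 0, 0, 0, 0, 0, 0, 0, 0, 0, 0, 0, 0, 0, 0]' --newtons 40

```text
time: 4.9
position: [0.4964, 0.228, 0.1425]
tool_rot: [0.853, 0.521, -0.0, -0.0]
ft_force: [-0.4, -0.6, -0.9]
grip_width: 0.0283
grip_force: 0.0
```

send_rows --increments '[0, 0, 0, 0, 0, 0, 0, 0, 0, 0, 0, 0, 0, 0, 0, 0, 0, 0, 0, 0, 0, 0, 0, 0, 0, 0, 0, 0, 0, 0, 0, 0, 0, 0, 0]'

```text
time: 5.32
position: [0.4966, 0.2279, 0.1425]
tool_rot: [0.853, 0.521, 0.0, 0.0]
ft_force: [0.5, -0.2, -0.6]
grip_width: 0.0135
grip_force: 40.0
```

send_rows --increments '[0, 0, 0, 0, 0, 0.1, 0, 0, 0, 0, 0, 0, 0.2, 0, 0, 0, 0, 0, 0, 0.3, 0, 0, 0, 0, 0, 0, 0.4, 0, 0, 0, 0, 0, 0, 0.4, 0, 0, 0, 0, 0, 0, 0.4, 0, 0, 0, 0, 0, 0, 0.4, 0, 0, 0, 0, 0, 0, 0.4, 0, 0, 0, 0, 0, 0, 0.2, 0, 0, 0, 0, 0, 0, 0.1, 0, 0, 0, 0, 0, 0, 0, 0, 0, 0, 0, 0, 0, 0, 0]'

```text
time: 6.32
position: [0.4963, 0.228, 0.1715]
tool_rot: [0.853, 0.521, -0.0, -0.0]
ft_force: [0.6, 0.4, -6.8]
grip_width: 0.0136
grip_force: 40.0
```

The grip is firm and the load reads about 6.3 N, or 0.64 kg, so I expect about 48 mm of sag. I lift, then carry it slowly to a point in front of the prong tips.

send_rows --increments '[0, 0, 0, 0, 0, 0.41, 0, 0, 0, 0, 0, 0, 0.41, 0, 0, 0, 0, 0, 0, 0.41, 0, 0, 0, 0, 0, 0, 0.41, 0, 0, 0, 0, 0, 0, 0.41, 0, 0, 0, 0, 0, 0, 0.41, 0, 0, 0, 0, 0, 0, 0.41, 0, 0, 0, 0, 0, 0, 0.41, 0, 0, 0, 0, 0, 0, 0.41, 0, 0, 0, 0, 0, 0, 0.41, 0, 0, 0, 0, 0, 0, 0.41, 0, 0, 0, 0, 0, 0, 0.41, 0, 0, 0, 0, 0, 0, 0.41, 0, 0, 0, 0, 0, 0, 0.41, 0, 0, 0, 0, 0, 0, 0.41, 0, 0, 0, 0, 0, 0, 0.41, 0, 0, 0, 0, 0, 0, 0.41, 0, 0, 0, 0, 0, 0, 0.41, 0, 0, 0, 0, 0, 0, 0.41, 0, 0, 0, 0, 0, 0, 0.41, 0]'

```text
time: 7.98
position: [0.4964, 0.228, 0.254]
tool_rot: [0.853, 0.521, -0.0, -0.0]
ft_force: [0.3, 0.6, -7.1]
grip_width: 0.0136
grip_force: 40.0
```

send_rows --increments '[0, 0, 0.0065, -0.11, -0.44, 0.1, 0, 0, 0, 0.0065, -0.11, -0.44, 0.1, 0, 0, 0, 0.0065, -0.11, -0.44, 0.1, 0, 0, 0, 0.0065, -0.11, -0.44, 0.1, 0, 0, 0, 0.0065, -0.11, -0.44, 0.1, 0, 0, 0, 0.0065, -0.11, -0.44, 0.1, 0, 0, 0, 0.0065, -0.11, -0.44, 0.1, 0, 0, 0, 0.0065, -0.11, -0.44, 0.1, 0, 0, 0, 0.0065, -0.11, -0.44, 0.1, 0, 0, 0, 0.0065, -0.11, -0.44, 0.1, 0, 0, 0, 0.0065, -0.11, -0.44, 0.1, 0, 0, 0, 0.0065, -0.11, -0.44, 0.1, 0, 0, 0, 0.0065, -0.11, -0.44, 0.1, 0, 0, 0, 0.0065, -0.11, -0.44, 0.1, 0, 0, 0, 0.0065, -0.11, -0.44, 0.1, 0, 0, 0, 0.0065, -0.11, -0.44, 0.1, 0, 0, 0, 0.0065, -0.11, -0.44, 0.1, 0, 0, 0, 0.0065, -0.11, -0.44, 0.1, 0, 0, 0, 0.0065, -0.11, -0.44, 0.1, 0, 0, 0, 0.0065, -0.11, -0.44, 0.1, 0]'

```text
time: 9.65
position: [0.4743, 0.1396, 0.2737]
tool_rot: [0.818, 0.576, -0.0, -0.0]
ft_force: [-0.2, -0.1, -7.6]
grip_width: 0.0135
grip_force: 40.0
```

send_rows --increments '[0, 0, 0.0065, -0.11, -0.44, 0.1, 0, 0, 0, 0.0065, -0.11, -0.44, 0.1, 0, 0, 0, 0.0065, -0.11, -0.44, 0.1, 0, 0, 0, 0.0065, -0.11, -0.44, 0.1, 0, 0, 0, 0.0065, -0.11, -0.44, 0.1, 0, 0, 0, 0.0065, -0.11, -0.44, 0.1, 0, 0, 0, 0.0065, -0.11, -0.44, 0.1, 0, 0, 0, 0.0065, -0.11, -0.44, 0.1, 0, 0, 0, 0.0065, -0.11, -0.44, 0.1, 0, 0, 0, 0.0065, -0.11, -0.44, 0.1, 0, 0, 0, 0.0065, -0.11, -0.44, 0.1, 0, 0, 0, 0.0065, -0.11, -0.44, 0.1, 0, 0, 0, 0.0065, -0.11, -0.44, 0.1, 0, 0, 0, 0.0065, -0.11, -0.44, 0.1, 0, 0, 0, 0.0065, -0.11, -0.44, 0.1, 0, 0, 0, 0.0065, -0.11, -0.44, 0.1, 0, 0, 0, 0.0065, -0.11, -0.44, 0.1, 0, 0, 0, 0.0065, -0.11, -0.44, 0.1, 0, 0, 0, 0.0065, -0.11, -0.44, 0.1, 0, 0, 0, 0.0065, -0.11, -0.44, 0.1, 0]'

```text
time: 11.32
position: [0.4523, 0.0516, 0.2937]
tool_rot: [0.778, 0.628, 0.0, 0.0]
ft_force: [-0.4, -0.5, -6.8]
grip_width: 0.0134
grip_force: 40.0
```

send_rows --increments '[0, 0, 0.0065, -0.11, -0.44, 0, 0, 0, 0, 0.0065, -0.11, -0.44, 0, 0, 0, 0, 0.0065, -0.11, -0.44, 0, 0, 0, 0, 0.0065, -0.11, -0.44, 0, 0, 0, 0, 0.0065, -0.11, -0.44, 0, 0, 0, 0, 0.0065, -0.11, -0.44, 0, 0, 0, 0, 0.0065, -0.11, -0.44, 0, 0, 0, 0, 0.0065, -0.11, -0.44, 0, 0, 0, 0, 0.0065, -0.11, -0.44, 0, 0, 0, 0, 0.0065, -0.11, -0.44, 0, 0, 0, 0, 0.0065, -0.11, -0.44, 0, 0, 0, 0, 0.0065, -0.11, -0.44, 0, 0, 0, 0, 0.0065, -0.11, -0.44, 0, 0, 0, 0, 0.0065, -0.11, -0.44, 0, 0, 0, 0, 0.0065, -0.11, -0.44, 0, 0, 0, 0, 0.0065, -0.11, -0.44, 0, 0, 0, 0, 0.0065, -0.11, -0.44, 0, 0, 0, 0, 0.0065, -0.11, -0.44, 0, 0, 0, 0, 0.0065, -0.11, -0.44, 0, 0, 0, 0, 0.0065, -0.11, -0.44, 0, 0]'

```text
time: 12.98
position: [0.4303, -0.0364, 0.2935]
tool_rot: [0.736, 0.677, -0.0, -0.0]
ft_force: [0.3, -0.0, -7.7]
grip_width: 0.0133
grip_force: 40.0
```

send_rows --increments '[0, 0, 0.0065, -0.11, -0.44, 0, 0, 0, 0, 0.0065, -0.11, -0.44, 0, 0, 0, 0, 0.0065, -0.11, -0.44, 0, 0, 0, 0, 0.0065, -0.11, -0.44, 0, 0, 0, 0, 0.0065, -0.11, -0.44, 0, 0, 0, 0, 0.0065, -0.11, -0.44, 0, 0, 0, 0, 0.0065, -0.11, -0.44, 0, 0, 0, 0, 0.0065, -0.11, -0.44, 0, 0, 0, 0, 0.0065, -0.11, -0.44, 0, 0, 0, 0, 0.0065, -0.11, -0.44, 0, 0, 0, 0, 0.0065, -0.11, -0.44, 0, 0, 0, 0, 0.0065, -0.11, -0.44, 0, 0, 0, 0, 0.0065, -0.11, -0.44, 0, 0, 0, 0, 0.0065, -0.11, -0.44, 0, 0, 0, 0, 0.0065, -0.11, -0.44, 0, 0, 0, 0, 0.0065, -0.11, -0.44, 0, 0, 0, 0, 0.0065, -0.11, -0.44, 0, 0, 0, 0, 0.0065, -0.11, -0.44, 0, 0, 0, 0, 0.0065, -0.11, -0.44, 0, 0, 0, 0, 0.0065, -0.11, -0.44, 0, 0]'

```text
time: 14.65
position: [0.4083, -0.1244, 0.2935]
tool_rot: [0.69, 0.723, 0.0, 0.0]
ft_force: [-0.1, -0.5, -7.1]
grip_width: 0.0138
grip_force: 40.0
```

send_rows --increments '[0, 0, 0.0065, -0.11, -0.44, 0, 0, 0, 0, 0.0065, -0.11, -0.44, 0, 0, 0, 0, 0.0065, -0.11, -0.44, 0, 0, 0, 0, 0.0065, -0.11, -0.44, 0, 0, 0, 0, 0.0065, -0.11, -0.44, 0, 0, 0, 0, 0.0065, -0.11, -0.44, 0, 0, 0, 0, 0.0065, -0.11, -0.44, 0, 0, 0, 0, 0.0065, -0.11, -0.44, 0, 0, 0, 0, 0.0065, -0.11, -0.44, 0, 0, 0, 0, 0.0065, -0.11, -0.44, 0, 0, 0, 0, 0.0065, -0.11, -0.44, 0, 0, 0, 0, 0.0065, -0.11, -0.44, 0, 0, 0, 0, 0.0065, -0.11, -0.44, 0, 0, 0, 0, 0.0065, -0.11, -0.44, 0, 0, 0, 0, 0.0065, -0.11, -0.44, 0, 0, 0, 0, 0.0065, -0.11, -0.44, 0, 0, 0, 0, 0.0065, -0.11, -0.44, 0, 0, 0, 0, 0.0065, -0.11, -0.44, 0, 0, 0, 0, 0, 0, 0, 0, 0, 0, 0, 0, 0, 0, 0, 0]'

```text
time: 16.32
position: [0.3887, -0.2033, 0.2936]
tool_rot: [0.647, 0.762, 0.0, -0.0]
ft_force: [-0.5, 1.0, -6.7]
grip_width: 0.0133
grip_force: 40.0
```

```bash
python3 - <<'E'
from h import *
from scipy.spatial.transform import Rotation as Ro
o=robot.get_obs(); T=Ro.from_quat(o['tool_rot']).as_matrix(); y=T[:,1]; print(o['time'],o['position'],'tooly deg',np.degrees(np.arctan2(y[1],y[0])),o['ft_force'],o['grip_width'])
c=shot('wrist','w2'); s=shot('scene','s2'); t=shot('top','t2')
crop(s,180,120,340,240,5,'pics/c2.png')
for n,c in (('w2',c),('s2',s),('t2',t)):
    W=cloud(c)
    P=W.reshape(-1,3); q=P-np.array([.492,-.214,0]); a=np.radians(12.1); x=q[:,0]*np.cos(a)+q[:,1]*np.sin(a); yy=-q[:,0]*np.sin(a)+q[:,1]*np.cos(a)
    for nm,m in (('left',(yy>.025)&(yy<.055)&(x>-.04)&(x<.09)&(P[:,2]>.25)&(P[:,2]<.305)),('right',(yy<-.025)&(yy>-.055)&(x>-.04)&(x<.09)&(P[:,2]>.25)&(P[:,2]<.305)),('cross',(abs(yy)<.03)&(x>.085)&(x<.115)&(P[:,2]>.26)&(P[:,2]<.31)),('bar',(abs(yy)<.07)&(x>-.14)&(x<-.085)&(P[:,2]>.28)&(P[:,2]<.33))):
        if m.sum()>5: print(n,nm,m.sum(),'x %.1f..%.1f y med %.1f z %.1f'%(x[m].min()*1e3,x[m].max()*1e3,np.median(yy[m])*1e3,np.percentile(P[m,2],80)*1e3),'xmed %.1f slope %.3f'%(np.median(x[m])*1e3,np.polyfit(x[m],yy[m],1)[0]))
E
```

```text
16.3167 [ 0.38867024 -0.2033407   0.29355534] tooly deg 9.293346111404787 [-0.45406636  1.04918969 -6.68538426] 0.013311140123491922
w2 left 2762 x -30.5..57.5 y med 43.1 z 285.3 xmed 16.7 slope -0.011
w2 bar 4046 x -116.2..-85.0 y med 44.2 z 311.6 xmed -99.6 slope 0.234
s2 left 66 x -25.8..86.2 y med 44.2 z 285.6 xmed 31.9 slope -0.000
s2 right 67 x -26.1..86.9 y med -34.7 z 286.0 xmed 26.8 slope 0.006
s2 cross 54 x 97.2..106.5 y med 2.2 z 284.6 xmed 102.7 slope -0.016
s2 bar 21 x -102.6..-86.9 y med 57.4 z 309.5 xmed -96.4 slope 0.178
t2 left 85 x -26.0..89.7 y med 40.2 z 287.0 xmed 50.5 slope -0.001
t2 right 76 x -2.7..88.9 y med -39.9 z 286.9 xmed 54.4 slope -0.006
t2 cross 69 x 95.9..105.4 y med -0.5 z 287.6 xmed 99.8 slope -0.384
t2 bar 20 x -101.2..-92.7 y med 63.7 z 311.4 xmed -97.0 slope 0.037
```

View pics/w2.png

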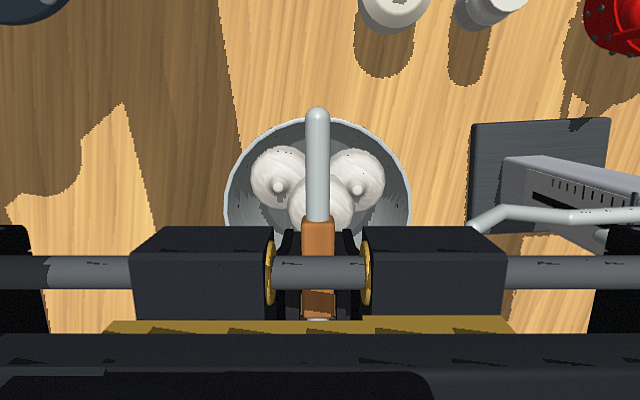

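View pics/c2.png

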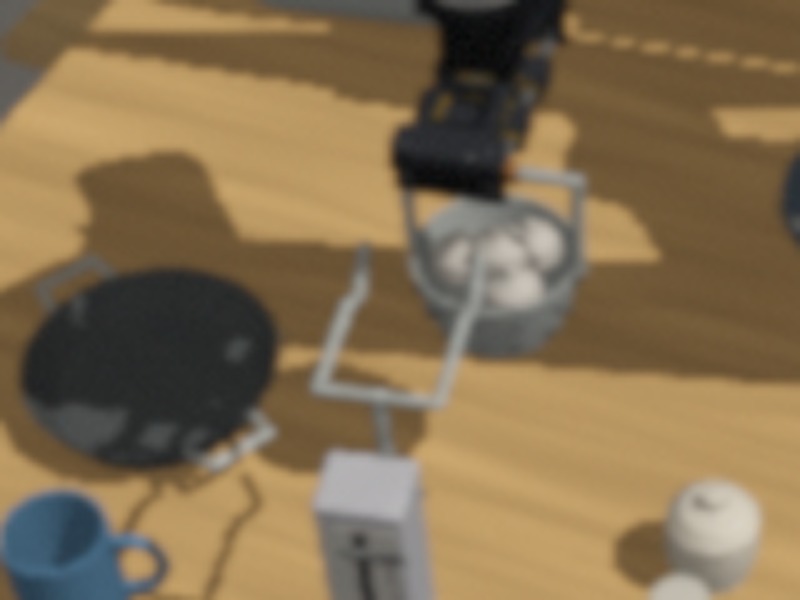

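The wrist view shows the basket held upright, bar end at (317,115) and grip at (317,240), with the left prong at (500,215). The scene crop shows both prongs, tips at (362,255) and (480,260), with the basket to their left. Prong tops measure 0.285–0.287 against 0.285 expected, and the bar centre is at 0.304 as planned. I take the seat as (0.4925,−0.211), averaged over the cameras, so I shift sideways by −30 mm and then go forward 100 mm.

send_rows --increments '[0, 0, 0.006, 0.08, -0.36, 0.01, 0, 0, 0, 0.006, 0.08, -0.36, 0.02, 0, 0, 0, 0.006, 0.08, -0.36, 0.02, 0, 0, 0, 0.006, 0.08, -0.36, 0.02, 0, 0, 0, 0.006, 0.08, -0.36, 0.02, 0, 0, 0, 0.006, 0.08, -0.36, 0.02, 0, 0, 0, 0.006, 0.08, -0.36, 0, 0, 0, 0, 0.006, 0.08, -0.36, 0, 0, 0, 0, 0, 0, 0, 0, 0, 0, 0, 0, 0, 0, 0, 0]'

```text
time: 17.3
position: [0.3951, -0.2321, 0.2946]
tool_rot: [0.629, 0.778, 0.0, -0.0]
ft_force: [0.1, 0.7, -7.7]
grip_width: 0.0132
grip_force: 40.0
```

send_rows --increments '[0, 0, 0, 0.37, 0.08, 0, 0, 0, 0, 0, 0.37, 0.08, 0, 0, 0, 0, 0, 0.37, 0.08, 0, 0, 0, 0, 0, 0.37, 0.08, 0, 0, 0, 0, 0, 0.37, 0.08, 0, 0, 0, 0, 0, 0.37, 0.08, 0, 0, 0, 0, 0, 0.37, 0.08, 0, 0, 0, 0, 0, 0.37, 0.08, 0, 0, 0, 0, 0, 0.37, 0.08, 0, 0, 0, 0, 0, 0.37, 0.08, 0, 0, 0, 0, 0, 0.37, 0.08, 0, 0, 0, 0, 0, 0.37, 0.08, 0, 0, 0, 0, 0, 0.37, 0.08, 0, 0, 0, 0, 0, 0, 0, 0, 0, 0, 0, 0, 0, 0, 0, 0]'

```text
time: 18.55
position: [0.4432, -0.2216, 0.2946]
tool_rot: [0.629, 0.778, -0.0, -0.0]
ft_force: [-0.7, 0.3, -6.9]
grip_width: 0.0137
grip_force: 40.0
```

```bash
python3 - <<'E'
from h import *
o=robot.get_obs(); print(o['time'],o['position'],o['ft_force'],o['moment'],o['tool_rot'])
c=shot('wrist','w3'); s=shot('scene','s3'); t=shot('top','t3')
A=cv2.resize(s['image'][130:220,200:320,::-1],(640,480),interpolation=cv2.INTER_CUBIC); B=cv2.resize(c['image'][:,:,::-1],(160,100))
crop(s,200,120,320,210,6,'pics/c3.png')
for n,c in (('w3',c),('s3',s),('t3',t)):
    P=cloud(c).reshape(-1,3); q=P-np.array([.4925,-.2113,0]); a=np.radians(12.1); x=q[:,0]*np.cos(a)+q[:,1]*np.sin(a); yy=-q[:,0]*np.sin(a)+q[:,1]*np.cos(a)
    for nm,m in (('left',(yy>.025)&(yy<.052)&(x>-.04)&(x<.09)&(P[:,2]>.25)&(P[:,2]<.298)),('right',(yy<-.025)&(yy>-.052)&(x>-.04)&(x<.09)&(P[:,2]>.25)&(P[:,2]<.298)),('cross',(abs(yy)<.03)&(x>.085)&(x<.115)&(P[:,2]>.26)&(P[:,2]<.31)),('barL',(yy>.025)&(yy<.07)&(x>-.08)&(x<.0)&(P[:,2]>.303)&(P[:,2]<.317)),('barR',(yy<-.025)&(yy>-.07)&(x>-.08)&(x<.0)&(P[:,2]>.303)&(P[:,2]<.317))):
        if m.sum()>5: print(n,nm,m.sum(),'x %.1f..%.1f y med %.1f %.1f..%.1f z %.1f'%(x[m].min()*1e3,x[m].max()*1e3,np.median(yy[m])*1e3,yy[m].min()*1e3,yy[m].max()*1e3,np.percentile(P[m,2],80)*1e3),'xmed %.1f'%(np.median(x[m])*1e3))
E
```

```text
18.55 [ 0.44319371 -0.22157851  0.29459281] [-0.71956435  0.31899952 -6.9405582 ] [-0.04461549 -0.05765075 -0.01953388] [ 6.28537039e-01  7.77779614e-01 -2.01613901e-04 -1.47115528e-04]
w3 left 4344 x -32.1..90.0 y med 39.9 35.0..43.4 z 285.5 xmed 30.0
w3 right 1317 x 44.1..89.9 y med -38.2 -43.9..-35.6 z 285.3 xmed 67.9
w3 cross 1323 x 91.7..101.3 y med 14.5 -5.1..30.0 z 284.7 xmed 94.6
w3 barL 2628 x -56.7..-46.8 y med 47.3 25.0..68.2 z 310.4 xmed -51.7
s3 left 66 x -26.6..87.1 y med 41.8 37.4..45.5 z 286.9 xmed 28.7
s3 right 70 x -28.7..89.9 y med -38.0 -44.3..-34.0 z 285.7 xmed 30.7
s3 cross 54 x 95.2..106.4 y med 2.8 -26.2..29.3 z 284.8 xmed 101.9
s3 barL 37 x -56.8..-41.2 y med 47.6 27.0..69.2 z 310.5 xmed -46.9
t3 left 103 x -29.4..87.8 y med 37.3 32.5..41.4 z 285.8 xmed 41.7
t3 right 24 x 29.2..88.9 y med -41.8 -46.6..-39.1 z 287.6 xmed 78.3
t3 cross 69 x 93.4..103.9 y med -1.3 -29.7..28.6 z 287.2 xmed 98.8
t3 barL 14 x -54.8..-45.9 y med 31.2 26.4..38.4 z 312.2 xmed -49.4
```

View pics/c3.png

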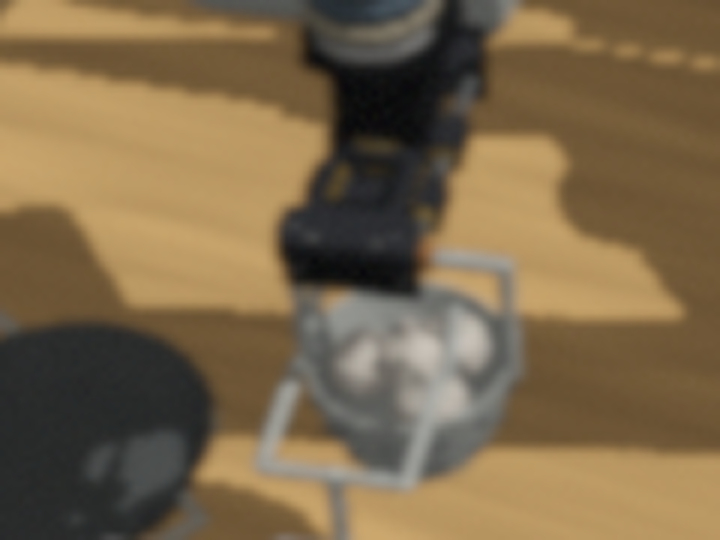

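The scene crop shows the bail's rods outside both prongs, with the bar behind the tips (tips about (295,385) and (430,385)). The bar sits about 49 mm short of the seat and is centred to within about 1 mm. I go forward 49 mm, then down to just above contact.

send_rows --increments '[0, 0, 0, 0.37, 0.08, 0, 0, 0, 0, 0, 0.37, 0.08, 0, 0, 0, 0, 0, 0.37, 0.08, 0, 0, 0, 0, 0, 0.37, 0.08, 0, 0, 0, 0, 0, 0.37, 0.08, 0, 0, 0, 0, 0, 0.37, 0.08, 0, 0, 0, 0, 0, 0.37, 0.08, 0, 0, 0, 0, 0, 0.37, 0.08, 0, 0, 0, 0, 0, 0.37, 0.08, 0, 0, 0, 0, 0, 0.37, 0.08, 0, 0, 0, 0, 0, 0.37, 0.08, 0, 0, 0, 0, 0, 0.37, 0.08, 0, 0, 0, 0, 0, 0.37, 0.08, 0, 0, 0, 0, 0, 0, 0, 0, 0, 0, 0, 0, 0, 0, 0, 0]'

```text
time: 19.95
position: [0.4913, -0.2112, 0.2946]
tool_rot: [0.629, 0.778, -0.0, -0.0]
ft_force: [-0.8, 0.9, -6.8]
grip_width: 0.0136
grip_force: 40.0
```

send_rows --increments '[0, 0, 0, 0, 0, -0.2, 0, 0, 0, 0, 0, 0, -0.2, 0, 0, 0, 0, 0, 0, -0.2, 0, 0, 0, 0, 0, 0, -0.2, 0, 0, 0, 0, 0, 0, -0.2, 0, 0, 0, 0, 0, 0, -0.2, 0, 0, 0, 0, 0, 0, -0.2, 0, 0, 0, 0, 0, 0, -0.2, 0, 0, 0, 0, 0, 0, -0.2, 0, 0, 0, 0, 0, 0, -0.2, 0, 0, 0, 0, 0, 0, -0.2, 0, 0, 0, 0, 0, 0, -0.2, 0, 0, 0, 0, 0, 0, 0, 0, 0, 0, 0, 0, 0, 0, 0]'

```text
time: 21.12
position: [0.4911, -0.2111, 0.2705]
tool_rot: [0.629, 0.778, -0.0, -0.0]
ft_force: [0.3, -0.1, -7.2]
grip_width: 0.0135
grip_force: 40.0
```

send_rows --increments '[0, 0, 0, 0, 0, -0.1, 0, 0, 0, 0, 0, 0, -0.1, 0, 0, 0, 0, 0, 0, -0.1, 0, 0, 0, 0, 0, 0, -0.1, 0, 0, 0, 0, 0, 0, -0.1, 0, 0, 0, 0, 0, 0, -0.1, 0, 0, 0, 0, 0, 0, -0.1, 0, 0, 0, 0, 0, 0, -0.1, 0, 0, 0, 0, 0, 0, -0.1, 0, 0, 0, 0, 0, 0, -0.1, 0, 0, 0, 0, 0, 0, -0.1, 0, 0, 0, 0, 0, 0, -0.1, 0, 0, 0, 0, 0, 0, -0.1, 0, 0, 0, 0, 0, 0, -0.1, 0, 0, 0, 0, 0, 0, -0.1, 0, 0, 0, 0, 0, 0, 0, 0, 0, 0, 0, 0, 0, 0, 0, 0, 0, 0, 0, 0, 0, 0]'

```text
time: 22.62
position: [0.4913, -0.2112, 0.2557]
tool_rot: [0.629, 0.778, 0.0, 0.0]
ft_force: [0.2, 0.3, -5.7]
grip_width: 0.0133
grip_force: 40.0
```

```bash
python3 - <<'E'
from h import *
o=robot.get_obs(); print(o['time'],o['position'],o['ft_force'],o['moment'])
c=shot('wrist','w4'); s=shot('scene','s4')
cv2.imwrite('pics/c4.png',np.vstack([cv2.resize(s['image'][120:210,200:320,::-1],(480,360),interpolation=cv2.INTER_CUBIC),cv2.resize(c['image'][50:250,240:560,::-1],(480,240))[:240]]))
for n,c in (('w',c),('s',s)):
    P=cloud(c).reshape(-1,3); q=P-np.array([.4925,-.2113,0]); a=np.radians(12.1); x=q[:,0]*np.cos(a)+q[:,1]*np.sin(a); yy=-q[:,0]*np.sin(a)+q[:,1]*np.cos(a)
    m=(abs(yy)<.044)&(x>.04)&(x<.11)&(P[:,2]>.23)&(P[:,2]<.30)&((abs(yy)>.035)|(x>.09)); print(n,m.sum(),'prong top z',np.percentile(P[m,2],[50,80,95]))
E
```

```text
22.6167 [ 0.49131535 -0.21122099  0.25572851] [ 0.20391133  0.33895254 -5.72649538] [ 0.01015713 -0.1271037   0.0275562 ]
w 6219 prong top z [0.27330834 0.27423345 0.274882  ]
s 139 prong top z [0.27228076 0.27412242 0.27677432]
```

View pics/c4.png

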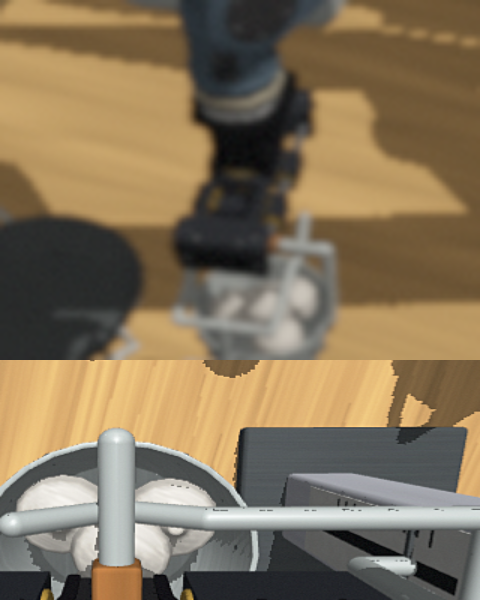

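The picture shows the bar lying across the prongs, with a bail rod end at (117,440) outside the left prong. The hook is down 11 mm and the wrist load has dropped by about 1.4 N, which agrees with 130 N/m. Averaged readings give a weight of about 6.7 N, so balance is near 51 mm. I continue down slowly.

send_rows --increments '[0, 0, 0, 0, 0, -0.1, 0, 0, 0, 0, 0, 0, -0.15, 0, 0, 0, 0, 0, 0, -0.2, 0, 0, 0, 0, 0, 0, -0.2, 0, 0, 0, 0, 0, 0, -0.2, 0, 0, 0, 0, 0, 0, -0.2, 0, 0, 0, 0, 0, 0, -0.2, 0, 0, 0, 0, 0, 0, -0.2, 0, 0, 0, 0, 0, 0, -0.2, 0, 0, 0, 0, 0, 0, -0.2, 0, 0, 0, 0, 0, 0, -0.2, 0, 0, 0, 0, 0, 0, -0.2, 0, 0, 0, 0, 0, 0, -0.2, 0, 0, 0, 0, 0, 0, -0.2, 0, 0, 0, 0, 0, 0, -0.2, 0, 0, 0, 0, 0, 0, -0.2, 0, 0, 0, 0, 0, 0, -0.2, 0, 0, 0, 0, 0, 0, -0.15, 0, 0, 0, 0, 0, 0, -0.1, 0, 0, 0, 0, 0, 0, 0, 0]'

```text
time: 24.38
position: [0.4914, -0.2113, 0.2206]
tool_rot: [0.629, 0.778, 0.0, 0.0]
ft_force: [0.8, -0.1, -1.0]
grip_width: 0.0131
grip_force: 40.0
```

```bash
cat > f.py <<'E'
from h import *
F=[];M=[]
for i in range(8):
    c=robot.camera('scene'); o=robot.get_obs(); F.append(o['ft_force']); M.append(o['moment'])
print(o['time'],o['position'],np.mean(F,0),np.std(F,0),np.mean(M,0))
c=shot('wrist','wf'); P=cloud(c).reshape(-1,3); q=P-np.array([.4925,-.2113,0]); a=np.radians(12.1); x=q[:,0]*np.cos(a)+q[:,1]*np.sin(a); yy=-q[:,0]*np.sin(a)+q[:,1]*np.cos(a)
m=(abs(yy)<.044)&(x>.04)&(x<.11)&(P[:,2]>.18)&(P[:,2]<.30)&((abs(yy)>.035)|(x>.09)); print(m.sum(),'prong top z',np.percentile(P[m,2],[50,80,95]))
E
python3 f.py
```

```text
24.7833 [ 0.4914087  -0.21125914  0.22078398] [ 0.95094417  0.39216167 -1.22603918] [0.22563382 0.4677693  0.56280103] [ 5.94711122e-02 -2.63213811e-01 -1.80385985e-05]
7024 prong top z [0.23875227 0.23978079 0.28637402]
```

send_rows --increments '[0, 0, 0, 0.05, 0.01, -0.1, 0, 0, 0, 0, 0.05, 0.01, -0.1, 0, 0, 0, 0, 0, 0, -0.1, 0, 0, 0, 0, 0, 0, -0.1, 0, 0, 0, 0, 0, 0, -0.1, 0, 0, 0, 0, 0, 0, 0, 0, 0, 0, 0, 0, 0, 0, 0, 0, 0, 0, 0, 0, 0, 0]'

```text
time: 25.5
position: [0.4923, -0.2111, 0.2157]
tool_rot: [0.629, 0.778, -0.0, 0.0]
ft_force: [1.7, -0.2, 0.4]
grip_width: 0.0139
grip_force: 40.0
```

```bash
python3 f.py
```

```text
25.9 [ 0.49233408 -0.21107427  0.21571179] [ 1.28005894 -0.24721517 -0.63097376] [0.45541507 0.40205469 0.34059621] [-0.05219877 -0.33170785  0.03511667]
6977 prong top z [0.23460068 0.23558905 0.28143784]
```

send_rows --increments '[0, 0, 0, 0.04, 0.01, -0.05, 0, 0, 0, 0, 0.04, 0.01, -0.05, 0, 0, 0, 0, 0, 0, 0, 0, 0, 0, 0, 0, 0, 0, 0, 0, 0, 0, 0, 0, 0, 0, 0, 0, 0, 0, 0, 0, 0]'

```text
time: 26.45
position: [0.4924, -0.211, 0.2145]
tool_rot: [0.629, 0.778, -0.001, -0.0]
ft_force: [-1.4, -2.5, -0.8]
grip_width: 0.0133
grip_force: 40.0
```

```bash
sed -i 's/range(8)/range(12)/' f.py; python3 f.py
```

```text
27.05 [ 0.49253987 -0.21089787  0.21454279] [-3.50499211 -3.35515148 -0.62683309] [0.61265314 0.49196951 0.41030078] [-0.59264375  0.47334411  0.02970906]
6892 prong top z [0.2335192  0.23453477 0.28036491]
```

send_rows --increments '[0, 0, 0, -0.03, -0.01, 0, 0, 0, 0, 0, -0.03, -0.01, 0, 0, 0, 0, 0, 0, 0, 0, 0, 0, 0, 0, 0, 0, 0, 0, 0, 0, 0, 0, 0, 0, 0, 0, 0, 0, 0, 0, 0, 0]'

```text
time: 27.6
position: [0.4925, -0.2109, 0.2147]
tool_rot: [0.629, 0.778, 0.0, 0.0]
ft_force: [-1.8, -3.3, -0.3]
grip_width: 0.0137
grip_force: 40.0
```

```bash
python3 f.py
```

```text
28.2 [ 0.4924875  -0.21094083  0.21465113] [-2.302951   -2.8030455  -0.48326072] [0.48128384 0.32565012 0.42011469] [-0.46259957  0.29906081  0.04267476]
6912 prong top z [0.23360064 0.23458744 0.28048929]
```

send_rows --increments '[0, 0, 0, -0.05, -0.05, -0.05, 0, 0, 0, 0, -0.05, -0.05, -0.05, 0, 0, 0, 0, 0, 0, 0, 0, 0, 0, 0, 0, 0, 0, 0, 0, 0, 0, 0, 0, 0, 0, 0, 0, 0, 0, 0, 0, 0]'

```text
time: 28.75
position: [0.4923, -0.2112, 0.2138]
tool_rot: [0.629, 0.778, 0.001, 0.0]
ft_force: [3.1, 4.2, 0.0]
grip_width: 0.0137
grip_force: 40.0
```

```bash
python3 f.py
```

```text
29.35 [ 0.49231724 -0.21120204  0.21378597] [ 3.65916942  3.89683135 -0.41019635] [0.68535765 0.41757649 0.46585737] [ 0.62147519 -0.74887097  0.04845423]
6905 prong top z [0.23268422 0.23369062 0.27946004]
```

send_rows --increments '[0, 0, 0, 0.03, 0.03, 0, 0, 0, 0, 0, 0.03, 0.03, 0, 0, 0, 0, 0, 0, 0, 0, 0, 0, 0, 0, 0, 0, 0, 0, 0, 0, 0, 0, 0, 0, 0, 0, 0, 0, 0, 0, 0, 0]'

```text
time: 29.9
position: [0.4923, -0.2112, 0.2137]
tool_rot: [0.629, 0.778, 0.0, 0.0]
ft_force: [3.4, 4.7, -0.3]
grip_width: 0.0133
grip_force: 40.0
```

```bash
python3 f.py
```

```text
30.5 [ 0.49228384 -0.21117951  0.21366595] [ 3.5357283   3.69283356 -0.56050511] [0.47565744 0.37765811 0.415072  ] [ 0.58487463 -0.71086511  0.04230769]
6939 prong top z [0.23260635 0.2336078  0.27921768]
```

send_rows --increments '[0, 0, 0, 0.03, 0.03, 0, 0, 0, 0, 0, 0.02, 0.02, 0, 0, 0, 0, 0, 0, 0, 0, 0, 0, 0, 0, 0, 0, 0, 0, 0, 0, 0, 0, 0, 0, 0, 0, 0, 0, 0, 0, 0, 0]'

```text
time: 31.05
position: [0.4924, -0.2111, 0.2136]
tool_rot: [0.629, 0.778, -0.0, -0.0]
ft_force: [1.8, 2.1, -0.1]
grip_width: 0.0137
grip_force: 40.0
```

```bash
python3 f.py
```

```text
31.65 [ 0.49239276 -0.21106111  0.2136391 ] [ 0.79516929  0.8064312  -0.35346458] [0.5382528  0.51758361 0.45473487] [ 0.08912445 -0.30070651  0.04994085]
6938 prong top z [0.23255734 0.23356235 0.27927404]
```

Side forces are now under 1 N and the vertical reading is at its no-load baseline. I relax the grip first, then open gently.

send_rows --increments '[0, 0, 0, 0, 0, 0, 0, 0, 0, 0, 0, 0, 0, 0, 0, 0, 0, 0, 0, 0, 0]' --newtons 15

```text
time: 31.95
position: [0.4924, -0.211, 0.2136]
tool_rot: [0.629, 0.778, -0.0, -0.0]
ft_force: [-0.6, -0.9, 0.7]
grip_width: 0.0138
grip_force: 15.0
```

send_rows --increments '[0, 0, 0, 0, 0, 0, 0, 0, 0, 0, 0, 0, 0, 0, 0, 0, 0, 0, 0, 0, 0, 0, 0, 0, 0, 0, 0, 0, 0, 0, 0, 0, 0, 0, 0, 0, 0, 0, 0, 0, 0, 0]' --newtons 3

```text
time: 32.45
position: [0.4924, -0.211, 0.2136]
tool_rot: [0.629, 0.778, -0.0, -0.0]
ft_force: [0.5, -1.7, -0.4]
grip_width: 0.0137
grip_force: 3.0
```

```bash
python3 f.py
```

```text
33.05 [ 0.49242892 -0.21096388  0.2136102 ] [-0.90223868 -1.90848063 -0.15650562] [0.48540352 0.70442047 0.23140913] [-0.2980633   0.05876068  0.02464421]
6898 prong top z [0.23257585 0.23360874 0.27939489]
```

send_rows --increments '[0, 0, 0, 0, 0, 0, 0.17, 0, 0, 0, 0, 0, 0, 0.18, 0, 0, 0, 0, 0, 0, 0.19, 0, 0, 0, 0, 0, 0, 0.2, 0, 0, 0, 0, 0, 0, 0.22, 0, 0, 0, 0, 0, 0, 0.25, 0, 0, 0, 0, 0, 0, 0.3, 0, 0, 0, 0, 0, 0, 0.35, 0, 0, 0, 0, 0, 0, 0.4, 0, 0, 0, 0, 0, 0, 0.45, 0, 0, 0, 0, 0, 0, 0.5, 0, 0, 0, 0, 0, 0, 0.5]'

```text
time: 34.1
position: [0.4925, -0.2109, 0.2136]
tool_rot: [0.629, 0.778, 0.0, -0.0]
ft_force: [0.3, -0.2, 0.0]
grip_width: 0.0413
grip_force: 0.0
```

```bash
python3 f.py; python3 - <<'E'
from h import *
o=robot.get_obs(); print(o['grip_width'])
c=load('wf'); s=shot('scene','s5')
cv2.imwrite('pics/c5.png',np.vstack([cv2.resize(s['image'][120:210,200:320,::-1],(480,360),interpolation=cv2.INTER_CUBIC),cv2.resize(c['image'][50:250,160:480,::-1],(480,240))]))
E
```

```text
34.7 [ 0.49254718 -0.21086854  0.21363985] [ 0.16911574  0.06513864 -0.14783072] [0.24546053 0.49632323 0.53406324] [ 0.00469649 -0.09932332  0.00040857]
7120 prong top z [0.23042175 0.29446526 0.29947844]
0.043604218477309935
```

View pics/c5.png

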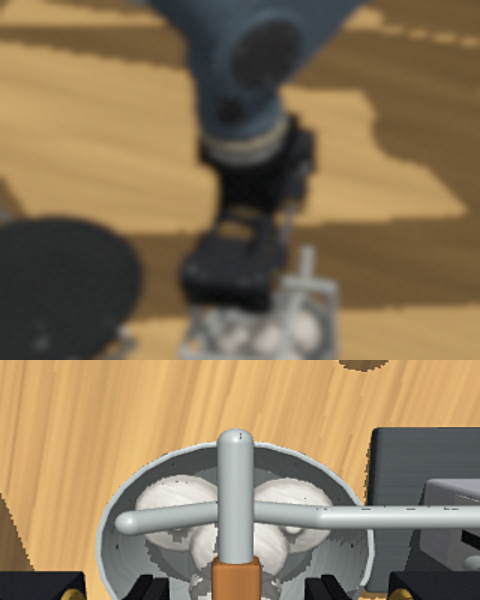

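The fingers stand clear on both sides of the grip at (237,580). The bar sits in the vee and the basket hangs, having settled about 2 mm at most. I retreat straight up.

send_rows --increments '[0, 0, 0, 0, 0, 0.4, 0.5, 0, 0, 0, 0, 0, 0.4, 0.5, 0, 0, 0, 0, 0, 0.4, 0.5, 0, 0, 0, 0, 0, 0.4, 0.5, 0, 0, 0, 0, 0, 0.4, 0.5, 0, 0, 0, 0, 0, 0.5, 0.5, 0, 0, 0, 0, 0, 0.8, 0.5, 0, 0, 0, 0, 0, 1.2, 0.5, 0, 0, 0, 0, 0, 1.5, 0.5, 0, 0, 0, 0, 0, 2, 0.5, 0, 0, 0, 0, 0, 2, 0.5, 0, 0, 0, 0, 0, 2, 0.5, 0, 0, 0, 0, 0, 2, 0.5, 0, 0, 0, 0, 0, 2, 0.5, 0, 0, 0, 0, 0, 0, 0.5, 0, 0, 0, 0, 0, 0, 0.5, 0, 0, 0, 0, 0, 0, 0.5, 0, 0, 0, 0, 0, 0, 0.5]'

```text
time: 36.3
position: [0.4918, -0.2104, 0.3723]
tool_rot: [0.629, 0.778, -0.0, -0.001]
ft_force: [-0.3, 0.3, 0.3]
grip_width: 0.0438
grip_force: 0.0
```

```bash
cat > g.py <<'E'
from h import *
for i in range(6):
    c=shot('wrist','w6'); P=cloud(c).reshape(-1,3); q=P-np.array([.4925,-.2113,0]); a=np.radians(12.1); x=q[:,0]*np.cos(a)+q[:,1]*np.sin(a); yy=-q[:,0]*np.sin(a)+q[:,1]*np.cos(a)
    o=[]
    for m in ((abs(yy)<.044)&(abs(yy)>.035)&(x>.04)&(x<.095),(abs(yy)<.07)&(abs(x)<.008)):
        m&=(P[:,2]>.19)&(P[:,2]<.27); o+=[m.sum(),np.median(P[m,2]).round(4)]
    print(o,robot.get_obs()['time'])
    robot.camera('top'); robot.camera('top')
s=shot('scene','s6'); cv2.imwrite('pics/c6.png',np.vstack([cv2.resize(s['image'][120:240,180:340,::-1],(400,300),interpolation=cv2.INTER_CUBIC),cv2.resize(c['image'][:,:,::-1],(400,250))]))
print(robot.get_obs()['position'])
E
python3 g.py
```

```text
[np.int64(879), np.float64(0.2294), np.int64(2041), np.float64(0.2259)] 36.35
[np.int64(987), np.float64(0.2292), np.int64(2025), np.float64(0.226)] 36.5
[np.int64(923), np.float64(0.2293), np.int64(2029), np.float64(0.2259)] 36.65
[np.int64(972), np.float64(0.2292), np.int64(2052), np.float64(0.2259)] 36.8
[np.int64(985), np.float64(0.2292), np.int64(2014), np.float64(0.226)] 36.95
[np.int64(991), np.float64(0.2292), np.int64(2010), np.float64(0.226)] 37.1
[ 0.49255353 -0.21089324  0.37367534]
```

View pics/c6.png

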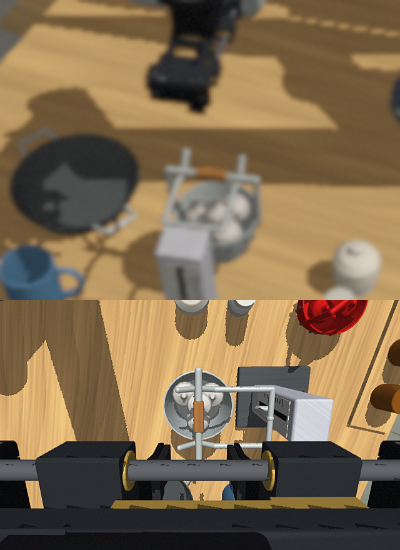

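The picture shows the basket hanging level, its grip at (210,172) above and (199,415) below. The bar lies across both prongs, the hook height is steady within 0.2 mm, and the gripper is about 15 cm above it. I hand in.

```bash
python3 -c "from rig import robot; print(robot.hand_in())"
```

```text
the job is handed in; nothing more can be done
None
```

The basket of garlic (about 0.7 kg) hangs upright and still from both prongs of the scale; it settled about 2 mm when I let go. The gripper is well clear, and I handed the job in at about 37 s, with no verdict returned.

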